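Cancel a retired lammer in the lever press

ROBOT

A 6-joint arm with a two-finger parallel gripper is mounted at the origin on the work surface. World frame = base frame: x ahead of the robot, y to its left, z up, the work surface at z = 0. Lengths are in m, angles in rad, forces in N, time in s.
With the tool pointing down it reaches from about 0.25 to 0.775 m from the base axis. Payload 4 kg.
Tool frame: the origin (TCP) lies at the very end of the fingers, on their centre line; the grasp point (between the pads) lies 19 mm behind it; z points along the fingers, y is the line along which they close (so a half turn about z gives the same grasp; the last joint's range is limited). The gripper opens to 94 mm and grips with 3 to 60 N. Pads are 16 mm wide; open, the fingers measure 119 mm over their backs; the gripper's body (75 mm by 177 mm) begins 78 mm behind the grasp point.
Start: joints at [1.003, 0.087, 1.371, -0, 1.684, -0.103], TCP at [0.247, 0.492, 0.206] pointing down, gripper open.
Joint ranges: [-3.1, 3.1], [-0.76, 2.03], [0.27, 2.55], [-1.08, 4.22], [0.17, 2.65], [-2.57, 2.57]. Speed limits (rad/s): [2.79, 2.79, 3.14, 3.14, 3.14, 3.14].

INTERFACE

Orientations are given as [roll, pitch, yaw] about the fixed x, y, z axes, in that order (R = Rz(yaw) Ry(pitch) Rx(roll)).
In Python, from bench import robot gives the robot as it stands. The module is installed in compiled form; this text tells all that it offers.
- The arm moves only by the tool move_arm, never from a script. Its argument "deltas" is one flat list of numbers, 7 for each row, row after row: the turn, a rotation vector about the tool's x, y, z in rad, then the shift along the tool's x, y, z in cm, then the closure, from -1 (fully open) to 1 (shut). A call has 1 to 8 rows; each row is the pose to reach, as a shift and turn from the pose commanded when the call began, along the tool's axes at that moment; what a row does not reach only later rows make up. A row lasts 1/10 s, in which the tool goes at most 50 mm and 8.59 degrees, less where a joint would pass 70% of its speed; a pose out of reach is approached as far as the arm can. A call with a gripper value outside its range is refused whole. The fingers move at their own pace and stop on an object; the grip force is fixed at half the most. Time passes only in rows, so rows that repeat a pose let the fingers close. It gives the time, the measured TCP pose, the force, the opening and the grip force at its end, in the units of the state.
- robot.get_obs(): the state, without advancing time (a new reading comes with each control period).
- robot.snapshot(name): name is "side" or "top" or "wrist"; returns a dict with "image" (480x640x3 uint8, red, green, blue), "depth" (480x640 float32, m along the optical axis (not along the pixel's ray), 0 where there is no reading), "fov_y" (degrees; the focal length in pixels is half the picture's height over the tangent of half this angle, whatever the lens; pixels are square), "cx", "cy" (the principal point, pixels), "origin" and "orientation" of the camera in the world; the wrist camera has in their place "T_tool_cam" (4x4, takes a point from camera to tool coordinates, whose origin is the TCP and whose axes are the flange's). Camera axes: x right, y up, looking along -z (the intrinsics and any distortion apply to the point x, -y, -z); pixel columns grow to the right and rows downward; lengths in m; the calibration is good to about 2 mm. A picture is of the moment at which its call begins: read the wrist's pose just before it.
- robot.close_job(): hands the job in; it is judged then, once.
The state is a dict: "time": time; "joint_positions": joint angles; "qvel": joint speeds; "joint_torque": joint torques, N m; "tool_pos": TCP position; "ee_rot": TCP orientation; "wrist_force": force on the tool from outside, world axes, zero at the start; "wrist_torque": the same for the moment, N m; "width": finger opening in m; "finger_force": force on a finger pad.
Only numpy, scipy, OpenCV 4.12 (cv2) and the standard library are available. Lean on these libraries where they do the work, as an engineer would, in place of code of your own. Each camera call takes 0.05 s, during which the arm holds its last target. There are 200 camera calls.

TASK

Cancel the retired lammer, the orange disc with the black cross on it: lay it flat in the round nest of the press's pulled-out shuttle, push the shuttle fully home under the ram, then pull the lever down until the stamp bears firmly on the disc for a moment, and let the lever come all the way back up. Leave the disc lying in the nest with the shuttle home, and do not disturb the other things on the cart.

Things in the scene. Friction and masses are not known exactly. Their poses are not given: they have to be found in the camera images.
- retired_center (a point): centre (half-way up) of the retired lammer: a loose orange disc 60 mm in diameter and 16 mm thick, about 40 to 75 g, lying flat on the cart top (z = 0), a black cross on its face; its z axis is the disc's axis
- spare_a_center (a point): centre of a good lammer, same disc without the cross; stays where it is
- spare_b_center (a point): centre of the other good lammer without the cross; stays where it is
- press: the green steel lever press, fixed, upright; origin at cart top level straight under the ram axis. x points to its back (the way the shuttle is pushed home), y to its left, z up; turned by up to 0.2 rad. Base 140 mm wide, from x = -165 to +115 mm. The head, 72 mm wide, begins at x = -32 mm and spans 107 to 202 mm above the cart top; the ram's bar stands out of it to 249 mm
- nest (a point): centre of the floor of the round nest in the shuttle's top; axes as the press's. The nest is 64 mm wide and 6 mm deep: a seated lammer's centre is 8 mm above this point, 10 mm of it standing proud. The shuttle is a steel plate 112 x 112 mm, its top 40 mm above the cart top (nest floor 34 mm), between two ways 4 mm lower than its top. With the shuttle home the nest is straight under the ram
- shuttle_knob (a point): centre of the red upright knob of the shuttle, 26 mm in diameter and 28 mm tall, 62 mm above the cart top (top at 76 mm), 88 mm in front of the nest's centre, on a lug 30 mm wide; free on all sides above the lug
- shuttle (a joint): how far the shuttle is pulled out towards the front, m: 0 is fully home against the rear stop, it starts at 0.095 to 0.105; it slides with about 3 N of friction and stays where it is left
- lever_pivot (a point): the fixed axis of the lever, at the middle of its thickness, 165 mm above the cart top, 85 mm to the right of the press's middle and 49 mm from the side of the head; axes as the press's, the lever swings about y
- lever_ball (a point): centre of the black ball, 36 mm in diameter, at the upper end of the lever, 165 mm from the pivot; the lever is a straight steel bar 14 mm thick from the pivot to the ball. At rest it leans 80 degrees above horizontal towards the front of the press (the robot's side)
- lever (a joint): lever angle, rad: 0 is up at rest; it grows as the lever is pulled forward and down, at most 1.15; the ram comes down 24 mm per rad and meets a seated disc near 1.0. A spring brings the lever back up when let go (3 to 6 N to overcome, 125 mm from the pivot). 15 N in all there, held with the stamp on the disc, is a firm press
- ram: the press's ram, a 30 mm square steel bar with a round stamp foot 42 mm in diameter; origin at the centre of the foot's underside, 74 mm above the cart top at rest
- marker: magenta acrylic roulette marker, 44 mm in diameter at the foot, 75 mm tall, standing loose; origin at the centre of its underside; stays where it is
- rack_cover: loose grey polycarbonate rack cover, 210 x 90 x 36 mm (x, y, z); origin at the centre of its underside; stays where it is
- scoop: dull aluminium chip scoop lying along its x, handle to -x, from x = -140 to +150 mm of its origin, pan 85 mm wide and 26 mm high; stays where it is
- dice_stick: row of five red dice, 97 x 19 x 19 mm, along its x; origin at the centre of its underside; stays where it is
There are look-alikes about, which are no part of the job. What is shaped like the part that bears retired_center but pink is not meant.

How it is judged:
On the way, in this order (a step that is already met when the one before it is completed fails the run):
1. the retired lammer lies flat in the nest, let go (horizontal distance between retired_center and nest below 0.004 m and z of retired_center in the frame of nest below 0.0105 m and angle between retired_center's own z axis and vertical below 0.06 rad and contact force between the fingers and anything else below 0.5 N), for 0.2 s.
2. the shuttle is fully home with the lammer in its nest (horizontal distance between retired_center and nest below 0.004 m and z of retired_center in the frame of nest below 0.0105 m and angle between retired_center's own z axis and vertical below 0.06 rad and value of joint shuttle below 0.004 m), for 0.2 s.
3. the lever is pulled down and the stamp bears on the lammer with more than 12 N (all of step 2 and contact force between ram and anything else above 12 N and value of joint lever above 0.85 rad), for 0.2 s.
At the end, for the whole second after the job is handed in: the retired lammer lies flat in the nest (centre within 4 mm of the nest's, bottomed, within 0.06 rad of level), the shuttle is home (within 4 mm), the lever is back up (within 0.1 rad), the other things are within 30 mm of where they were (all of step 2 and value of joint lever below 0.1 rad); the robot touches nothing.
It fails at once if one of the other things on the cart (good lammers, roulette marker, rack cover, scoop, dice) is moved by more than 30 mm (distance of any of spare_a_center, spare_b_center, marker, rack_cover, scoop, dice_stick from where it was at the start of the episode above 0.03 m).
It also fails if it takes over 64 s, if anything falls off the work surface, if the arm or the gripper's body presses on something with over 40 N, if the wrist force passes 120 N, or if a joint passes its speed limit or range.

## Working session

There is one attempt and no reset: what is moved stays moved. The work goes in short steps, Python scripts to look and compute and a tool call to move; the robot and the scene stay as the last step left them, time stands still between calls to the robot, and variables do not carry over. Pictures are saved under pics/ and viewed, at most 13 in all, crops included, and the job is handed in when it is done.

Besides the shell and the picture viewer there is one more tool, called after "Request:" as name(argument=value, ...), one argument or row to a line, values as JSON. move_arm: Moves the arm, as the interface text tells. Its arguments: {"type":"object","properties":{"deltas":{"type":"array","items":{"type":"number"}}},"required":["deltas"]}

```bash
mkdir -p pics; cat > h.py <<'E'
import numpy as np, cv2
from scipy.spatial.transform import Rotation as R
from bench import robot
def cam(name):
    o=robot.get_obs(); s=robot.snapshot(name)
    if 'T_tool_cam' in s:
        T=np.eye(4);T[:3,:3]=rot(o['ee_rot']);T[:3,3]=o['tool_pos'];T=T@np.array(s['T_tool_cam'])
    else:
        T=np.eye(4);q=np.array(s['orientation']);T[:3,:3]=rot(q);T[:3,3]=s['origin']
    s['T']=T;s['f']=240/np.tan(np.radians(s['fov_y'])/2)
    return s
def rot(q):
    q=np.array(q)
    return q if q.shape==(3,3) else R.from_euler('xyz',q).as_matrix() if q.size==3 else R.from_quat(q).as_matrix()
def ray(s,u,v):
    d=np.array([(u-s['cx'])/s['f'],-(v-s['cy'])/s['f'],-1.]);return s['T'][:3,3],s['T'][:3,:3]@d
def onz(s,u,v,z):
    o,d=ray(s,u,v);return o+d*(z-o[2])/d[2]
def cloud(s):
    v,u=np.mgrid[:480,:640];d=s['depth'];P=np.stack([(u-s['cx'])/s['f']*d,-(v-s['cy'])/s['f']*d,-d],-1)
    return P@s['T'][:3,:3].T+s['T'][:3,3]
def save(s,n): cv2.imwrite('pics/'+n+'.png',s['image'][...,::-1])
E
python3 - <<'E'
from h import *
print(robot.get_obs())
for n in ['top','side','wrist']:
    s=cam(n);save(s,n+'0');print(n,{k:v for k,v in s.items() if k not in('image','depth')})
E
```

```text
{'time': 0.0, 'joint_positions': array([ 1.00290634e+00,  8.79332587e-02,  1.37224010e+00,  6.96882222e-06,
        1.68359079e+00, -1.03067105e-01]), 'qvel': array([-0.00047147,  0.00030778,  0.00042687,  0.00039177,  0.00070855,
        0.00120784]), 'joint_torque': array([-4.67530608e-04, -3.40190864e+01, -3.02424145e+01,  7.15427916e-02,
        3.32187396e-02, -1.74462739e-04]), 'tool_pos': array([0.24623655, 0.49119078, 0.20432324]), 'ee_rot': array([-3.13943340e+00, -2.30302762e-04,  2.67677030e+00]), 'wrist_force': array([ 0.37487753, -0.50582253, -0.21690336]), 'wrist_torque': array([ 0.01729665,  0.01139449, -0.02521416]), 'finger_force': 0.0, 'width': 0.09393933529186951}
top {'fov_y': 56.25536279985657, 'cx': 322.8018135491397, 'cy': 234.7380273875819, 'origin': array([0.37238845, 0.01590821, 1.27086491]), 'orientation': array([ 0.18174693, -0.03648786, -1.54185687]), 'T': array([[ 0.02891616,  0.98292683, -0.18171049,  0.37238845],
       [-0.99891595,  0.03504972,  0.03063388,  0.01590821],
       [ 0.03647976,  0.1806277 ,  0.98287479,  1.27086491],
       [ 0.        
[... 601 characters left out ...]
48028, 'cx': 321.7406240342209, 'cy': 243.92545244352914, 'T_tool_cam': array([[-9.62841605e-04,  9.60344715e-01,  2.78813738e-01,
         8.22850317e-02],
       [ 9.99999534e-01,  9.06183255e-04,  3.32095745e-04,
        -3.12734265e-04],
       [ 6.62700532e-05,  2.78813928e-01, -9.60345141e-01,
        -1.79176071e-01],
       [ 0.00000000e+00,  0.00000000e+00,  0.00000000e+00,
         1.00000000e+00]]), 'T': array([[ 0.44906104, -0.8583688 , -0.24808705,  0.1727695 ],
       [ 0.89349867,  0.43075794,  0.1269162 ,  0.52813543],
       [-0.00207544, -0.27865857,  0.96038799,  0.38360167],
       [ 0.        ,  0.        ,  0.        ,  1.        ]]), 'f': np.float64(386.9372730615471)}
```

View pics/top0.png

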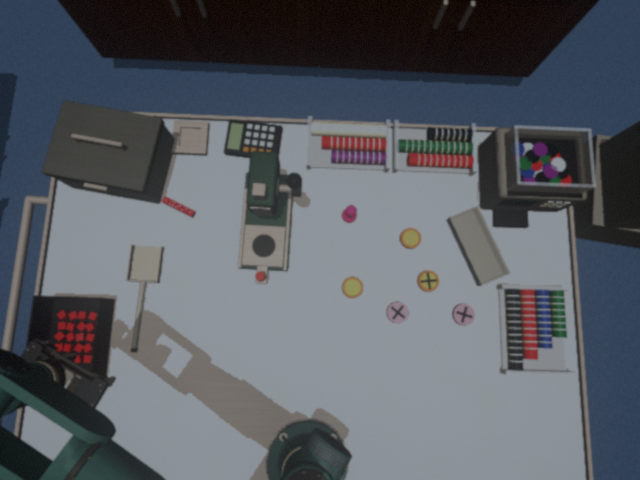

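View pics/side0.png

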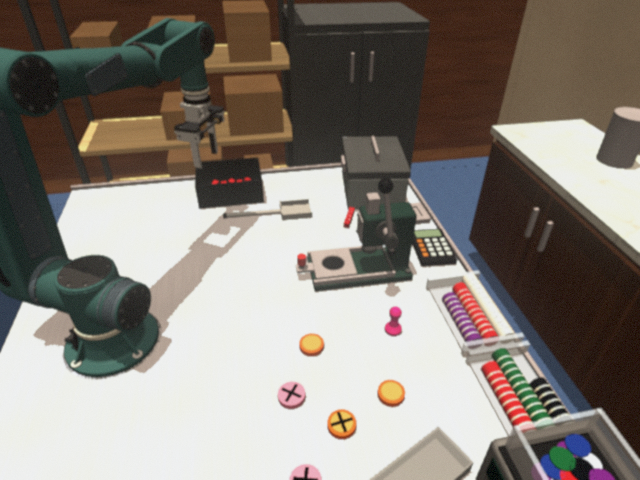

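The top view shows the orange disc with a cross at (428,281). Look-alikes are the plain orange discs at (410,238) and (352,287), and the pink crossed discs at (398,312) and (463,314). The nest is at (263,245), the knob at (261,276) and the lever ball near (293,182). I choose (428,281) and check it in a crop.

```bash
python3 - <<'E'
from h import *
def blobs(m,amin):
    n,l,st,c=cv2.connectedComponentsWithStats(m.astype(np.uint8));return [(c[i].round(1),st[i,4]) for i in range(1,n) if st[i,4]>amin]
S={n:cam(n) for n in('top','side')}
for n,s in S.items():
    hsv=cv2.cvtColor(s['image'],cv2.COLOR_RGB2HSV);H,Sa,V=[hsv[...,i].astype(int) for i in range(3)]
    print(n)
    m=cv2.morphologyEx(((H>8)&(H<30)&(Sa>110)&(V>120)).astype(np.uint8),cv2.MORPH_CLOSE,np.ones((7,7)))
    for c,a in blobs(m,150):
        print(' orange',c,a,onz(s,*c,.014).round(4))
    for c,a in blobs(((H<6)|(H>174))&(Sa>140)&(V>90),40):
        p=onz(s,*c,.066)
        if abs(c[0]-(261 if n=='top' else 302))<15: print(' red',c,a,p.round(4))
    C=cloud(s)
    # dark: nest & ball
    for c,a in blobs((V<60)&(C[...,2]>.02)&(C[...,2]<.05),60):
        print(' darknest',c,a,onz(s,*c,.034).round(4))
    m=(V<55)&(C[...,2]>.26)&(C[...,0]>.4)&(abs(C[...,1])<.3)
    for c,a in blobs(m,30): print(' ball',c,a,onz(s,*c,.327).round(4))
    # shuttle plate
    m=(abs(C[...,2]-.04)<.008)&(Sa<60)&(V>120)&(C[...,0]>.35)&(C[...,1]>0)&(C[...,1]<.35)
    k=max(blobs(m,100),key=lambda x:x[1],default=None);print(' plate',k)
t=S['top'];C=cloud(t);print('z',[C[v,u].round(3) for u,v in((428,281),(263,245),(261,274),(293,182),(245,262),(258,190))])
a=cv2.resize(t['image'][255:305,400:460],None,fx=6,fy=6);b=cv2.resize(t['image'][140:290,225:315],None,fx=4,fy=4)
b2=np.zeros((600,720,3),np.uint8);b2[:300,:360]=a;b2[:600,360:]=b;cv2.imwrite('pics/crop1.png',b2[...,::-1])
E
```

```text
top
 darknest [276.4 138.7] 82 [0.8799 0.1204 0.034 ]
 darknest [430.7 133.8] 95 [ 0.9152 -0.3323  0.034 ]
 darknest [155.8 175.5] 359 [0.7547 0.4554 0.034 ]
 darknest [236.7 150.5] 70 [0.8389 0.2326 0.034 ]
 darknest [500.4 196.8] 575 [ 0.7308 -0.5328  0.034 ]
 darknest [279.9 205.2] 117 [0.6816 0.1011 0.034 ]
 darknest [263.5 242.6] 130 [0.573  0.1416 0.034 ]
 darknest [ 43.  318.7] 265 [0.3484 0.7125 0.034 ]
 darknest [104.5 335.1] 358 [0.3105 0.5473 0.034 ]
 darknest [514.9 365.8] 75 [ 0.2598 -0.5519  0.034 ]
 darknest [290.  447.1] 235 [0.0429 0.0457 0.034 ]
 ball [293.2 180.9] 170 [0.664  0.0545 0.327 ]
 plate (array([260.1, 244.4]), np.int32(1356))
side
 orange [243.9   5.7] 512 [0.5359 3.7744 0.014 ]
 orange [94.1 29.1] 478 [-0.5759  3.0514  0.014 ]
 orange [246.4  57.3] 1031 [0.4581 2.2138 0.014 ]
 orange [250.9  83.8] 902 [0.4508 1.7219 0.014 ]
 orange [136.1 133.1] 3438 [-0.0763  1.1694  0.014 ]
 orange [240.1 136.4] 1105 [0.3579 1.0636 0.014 ]
 orange [265.4 160.7] 209 [0.4429 0.8242 0.014 ]
 orange [311.2 343.3] 377 [ 0.4612 -0.1123  0.014 ]
 orange [390.9 391.8] 513 [ 0
[... 176 characters left out ...]

 darknest [230.3 196.8] 493 [0.2997 0.5472 0.034 ]
 darknest [432.4 256.6] 147 [0.856  0.1175 0.034 ]
 darknest [398.  262.3] 151 [0.7499 0.1118 0.034 ]
 darknest [135.9 334.5] 179 [ 0.0623 -0.0232  0.034 ]
 darknest [ 75.6 343. ] 63 [-0.068  -0.0231  0.034 ]
 darknest [118.  348.3] 253 [ 0.0278 -0.0578  0.034 ]
 darknest [ 81.9 352.5] 66 [-0.0485 -0.0547  0.034 ]
 darknest [537.2 382.4] 85 [ 0.9187 -0.3307  0.034 ]
 ball [385.2 185.4] 176 [0.6674 0.0547 0.327 ]
 plate (array([333.4, 265.2]), np.int32(1283))
z [array([ 0.483, -0.323,  0.016]), array([0.567, 0.143, 0.031]), array([0.482, 0.14 , 0.073]), array([0.656, 0.054, 0.346]), array([0.517, 0.189, 0.038]), array([0.663, 0.139, 0.249])]
```

View pics/crop1.png

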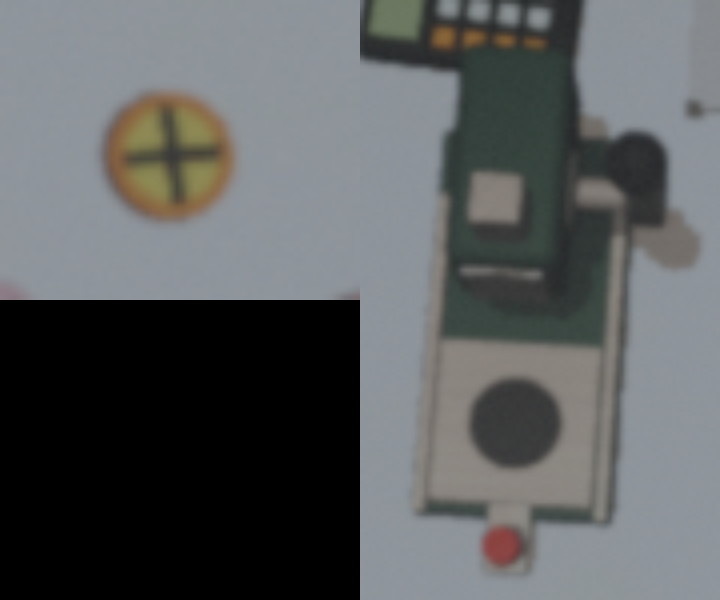

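The crop confirms the orange disc with a black cross at top pixel (428,281). The nest is at about (263.7,245.7) and the knob top at (260.2,276.2).

```bash
cat >> h.py <<'E'
def go(p,yaw):
    o=robot.get_obs();M=rot(o['ee_rot']);Mt=R.from_euler('xyz',[np.pi,0,yaw]).as_matrix()
    print('at',np.round(o['tool_pos'],4),np.round(o['ee_rot'],3),'delta cm',(M.T@(np.array(p)-o['tool_pos'])*100).round(2),'rotvec',R.from_matrix(M.T@Mt).as_rotvec().round(3))
E
python3 - <<'E'
from h import *
s=cam('top')
n=onz(s,263.75,245.75,.036);k=onz(s,260.25,276.25,.076);d=onz(s,428,280.8,.016)
print('nest',n,'knob',k,'disc',d,'dist',np.linalg.norm((n-k)[:2]),'yaw',np.arctan2(*(n-k)[1::-1]))
# side edges of shuttle channel/ plate
for a,b in(((228.5,195),(241,266)),): pass
p=[onz(s,225+x/4,140+y/4,.040) for x,y in((77,338),(65,497),(243,345),(230,507))]
print('left edge yaw',np.arctan2(*(p[0]-p[1])[1::-1]),'right',np.arctan2(*(p[2]-p[3])[1::-1]),np.mean(p,0),np.linalg.norm(p[0]-p[2]),np.linalg.norm(p[0]-p[1]))
go([.43,-.325,.2],np.pi)
E
```

```text
nest [0.56381991 0.14024652 0.036     ] knob [0.47561867 0.1411452  0.076     ] disc [ 0.483156   -0.32318381  0.016     ] dist 0.0882058189464887 yaw -0.010188635918739319
left edge yaw -0.013069432970822071 right -0.03452634826442783 [0.56450646 0.14066602 0.04      ] 0.11536307801240019 0.11125084318590477
at [0.2465 0.4915 0.2051] [-3.141 -0.     2.677] delta cm [-53.01 -64.76   0.55] rotvec [-0.001 -0.    -0.465]
```

Request:
move_arm(
  deltas=[0,0,-0.46,-53,-64.8,3,-1,0,0,-0.46,-53,-64.8,3,-1,0,0,-0.46,-53,-64.8,3,-1,0,0,-0.46,-53,-64.8,3,-1,0,0,-0.46,-53,-64.8,3,-1,0,0,-0.46,-53,-64.8,3,-1,0,0,-0.46,-53,-64.8,3,-1,0,0,-0.46,-53,-64.8,3,-1],
)

```text
time: 1.1
tool_pos: [0.3328, 0.106, 0.1917]
ee_rot: [3.141, 0.002, 3.138]
wrist_force: [1.2, -0.2, -0.4]
width: 0.0937
finger_force: 0.0
```

```bash
python3 -c "
from h import *
go([.46,-.325,.17],np.pi)"
```

```text
at [0.3328 0.106  0.1917] [3.141e+00 2.000e-03 3.138e+00] delta cm [-12.88 -43.05   2.17] rotvec [ 0.     0.002 -0.004]
```

Request:
move_arm(
  deltas=[0,0,0,-12.5,-43,2.2,-1,0,0,0,-12.5,-43,2.2,-1,0,0,0,-12.5,-43,2.2,-1,0,0,0,-12.5,-43,2.2,-1,0,0,0,-12.5,-43,2.2,-1,0,0,0,-12.5,-43,2.2,-1,0,0,0,-12.5,-43,2.2,-1,0,0,0,-12.5,-43,2.2,-1],
)

```text
time: 1.9
tool_pos: [0.4428, -0.2786, 0.1717]
ee_rot: [3.141, 0.001, 3.136]
wrist_force: [1.1, 0.5, 0.6]
width: 0.0941
finger_force: 0.0
```

Request:
move_arm(
  deltas=[0,0,0,0,-2,0,-1,0,0,0,0,-2,0,-1,0,0,0,0,-2,0,-1],
)

```text
time: 2.2
tool_pos: [0.4423, -0.2957, 0.1717]
ee_rot: [3.14, -0.0, 3.137]
wrist_force: [-0.5, 0.7, -1.5]
width: 0.094
finger_force: 0.0
```

```bash
cat > disc.py <<'E'
from h import *
def disc(s,z):
    hsv=cv2.cvtColor(s['image'],cv2.COLOR_RGB2HSV);H,Sa,V=[hsv[...,i].astype(int) for i in range(3)]
    m=cv2.morphologyEx(((H>8)&(H<32)&(Sa>100)&(V>90)).astype(np.uint8),cv2.MORPH_CLOSE,np.ones((15,15)))
    for c in cv2.findContours(m,cv2.RETR_EXTERNAL,cv2.CHAIN_APPROX_NONE)[0]:
        if cv2.contourArea(c)<800: continue
        p=np.array([onz(s,u,v,z)[:2] for u,v in c[:,0]]);cc,r=cv2.minEnclosingCircle((p*1000).astype(np.float32))
        mm=np.zeros_like(m);cv2.drawContours(mm,[c],-1,1,-1)
        print('disc px',c[:,0].mean(0).round(),'xy',np.round(cc,1),'r',round(r,1),'black px',((V<60)&(mm>0)).sum())
E
python3 - <<'E'
from disc import *
s=cam('wrist');save(s,'w1');disc(s,.016);disc(s,.010)
C=cloud(s);go([.483,-.323,.007],np.pi)
E
```

```text
disc px [342. 380.] xy [ 604.3 -275.9] r 29.7 black px 0
disc px [290. 270.] xy [ 483.5 -324.2] r 31.5 black px 491
disc px [523. 245.] xy [ 461.  -114.2] r 32.1 black px 0
disc px [342. 380.] xy [ 608.7 -275.5] r 30.3 black px 0
disc px [290. 270.] xy [ 485.7 -324.8] r 32.1 black px 491
disc px [523. 245.] xy [ 462.8 -110.9] r 32.7 black px 0
at [ 0.4424 -0.2952  0.172 ] [3.141 0.    3.138] delta cm [-4.07 -2.78 16.5 ] rotvec [ 0.001  0.    -0.004]
```

View pics/w1.png

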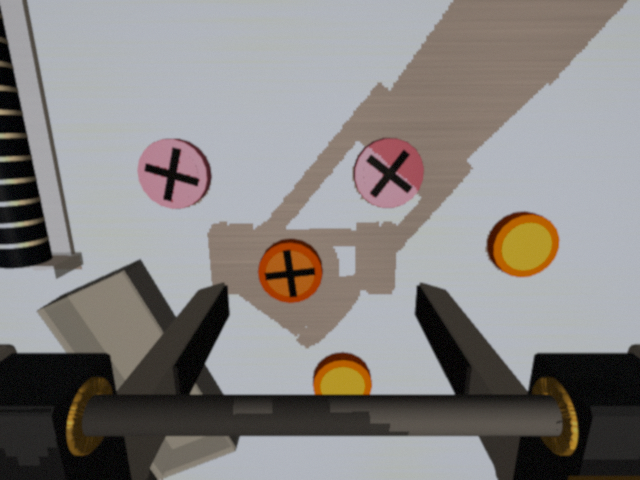

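The retired disc is at (290,270) in the wrist view, centre (0.484,-0.324), r≈31 mm, and the cross is confirmed. Both plain discs and the rack cover are clear of the fingers.

Request:
move_arm(
  deltas=[0,0,0,-4.2,-2.9,2,-1,0,0,0,-4.2,-2.9,6,-1,0,0,0,-4.2,-2.9,10,-1,0,0,0,-4.2,-2.9,13,-1,0,0,0,-4.2,-2.9,14.5,-1,0,0,0,-4.2,-2.9,14.5,-1,0,0,0,-4.2,-2.9,14.5,-1],
)

```text
time: 2.95
tool_pos: [0.4854, -0.3255, 0.0287]
ee_rot: [-3.14, 0.002, 3.138]
wrist_force: [-0.2, -0.1, -0.5]
width: 0.0944
finger_force: 0.0
```

```bash
python3 -c "
from h import *
go([.484,-.324,.008],np.pi)"
```

```text
at [ 0.4854 -0.3255  0.0287] [-3.140e+00  2.000e-03  3.138e+00] delta cm [0.14 0.15 2.07] rotvec [-0.002  0.002 -0.004]
```

Request:
move_arm(
  deltas=[0,0,0,0.1,0.1,1.2,-1,0,0,0,0.1,0.1,2.1,-1,0,0,0,0.1,0.1,2.1,0.5,0,0,0,0.1,0.1,2.1,1,0,0,0,0.1,0.1,2.1,1,0,0,0,0.1,0.1,2.1,1,0,0,0,0.1,0.1,2.1,1,0,0,0,0.1,0.1,2.1,1],
)

```text
time: 3.75
tool_pos: [0.4836, -0.3249, 0.0062]
ee_rot: [-3.141, 0.001, 3.137]
wrist_force: [0.9, -1.1, 0.1]
width: 0.0591
finger_force: 30.0
```

Request:
move_arm(
  deltas=[0,0,0,0,0,0,1,0,0,0,0,0,-2,1,0,0,0,0,0,-6,1,0,0,0,0,0,-10,1,0,0,0,0,0,-13,1,0,0,0,0,0,-13,1,0,0,0,0,0,-13,1],
)

```text
time: 4.45
tool_pos: [0.4834, -0.3246, 0.1359]
ee_rot: [-3.141, 0.001, 3.137]
wrist_force: [0.1, -0.9, -1.7]
width: 0.0588
finger_force: 30.0
```

```bash
python3 - <<'E'
from disc import *
s=cam('wrist');save(s,'w2');z=robot.get_obs()['tool_pos'][2];disc(s,z+.0085)
go([.464,.14,.14],np.pi-.015)
E
```

```text
disc px [335. 322.] xy [ 494.8 -313.1] r 46.9 black px 2022
disc px [592. 207.] xy [ 434.5 -202.2] r 20.7 black px 0
at [ 0.4827 -0.324   0.1342] [ 3.140e+00 -2.000e-03  3.137e+00] delta cm [ 2.09 46.4  -0.5 ] rotvec [ 0.002 -0.002  0.01 ]
```

View pics/w2.png

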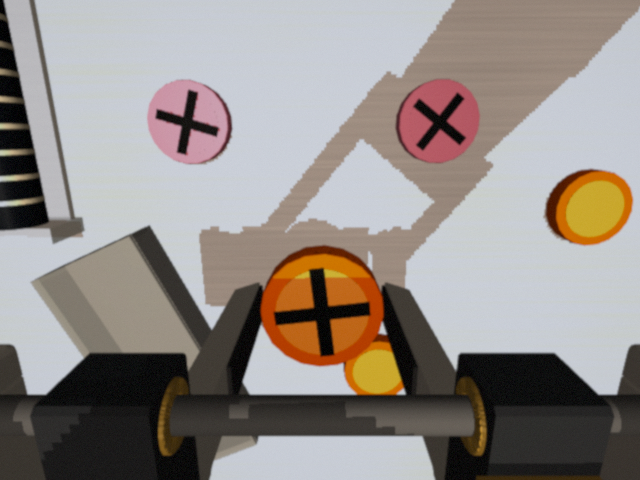

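The disc is held level between the pads, cross centre at about (322,312). I carry it to the left of the nest for a closer look at the nest.

Request:
move_arm(
  deltas=[0,0,0,-2.5,40,-1.5,1,0,0,0,-2.5,40,-1.5,1,0,0,0,-2.5,40,-1.5,1,0,0,0,-2.5,40,-1.5,1,0,0,0,-2.5,40,-1.5,1,0,0,0,-2.5,40,-1.5,1,0,0,0,-2.5,40,-1.5,1,0,0,0,-2.5,40,-1.5,1],
)

```text
time: 5.3
tool_pos: [0.5084, 0.0761, 0.1479]
ee_rot: [-3.141, -0.005, 3.137]
wrist_force: [0.6, 0.3, 0.3]
width: 0.0595
finger_force: 30.0
```

Request:
move_arm(
  deltas=[0,0,0.01,-2,16,0,1,0,0,0.01,-2,16,0,1,0,0,0.01,-2,16,0,1,0,0,0.01,-2,16,0,1,0,0,0.01,-2,16,0,1],
)

```text
time: 5.8
tool_pos: [0.5295, 0.2353, 0.1477]
ee_rot: [-3.14, -0.005, 3.13]
wrist_force: [0.6, 0.2, -0.4]
width: 0.0591
finger_force: 30.0
```

```bash
python3 - <<'E'
from h import *
s=cam('wrist');save(s,'w3');o=robot.get_obs();z=o['tool_pos'][2]
print('cross centre from TCP', (onz(s,322,312,z+.0098)-o['tool_pos']).round(4))
go([.564,.1405,.06],np.pi-.015)
E
```

```text
cross centre from TCP [0.0003 0.0018 0.0098]
at [0.5298 0.2337 0.1483] [-3.139 -0.004  3.128] delta cm [-3.58 -9.26  8.84] rotvec [-0.002 -0.004  0.002]
```

View pics/w3.png

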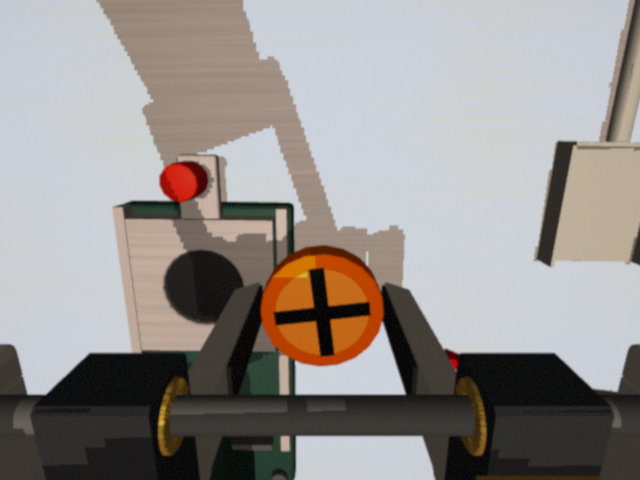

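The wrist view shows the nest at about (204,286), the knob at (184,181) and the held disc at (322,312). I fit the nest circle and the disc outline, both relative to the TCP.

```bash
python3 - <<'E'
from h import *
s=cam('wrist');o=robot.get_obs();T=o['tool_pos'];z=T[2]
g=s['image'].max(-1)
m=np.zeros((480,640),np.uint8);m[235:340,150:260]=(g<75)[235:340,150:260]
hsv=cv2.cvtColor(s['image'],cv2.COLOR_RGB2HSV)
H,Sa,V=[hsv[...,i].astype(int) for i in range(3)]
m=cv2.morphologyEx(m,cv2.MORPH_OPEN,np.ones((5,5)))
c=max(cv2.findContours(m,0,1)[0],key=cv2.contourArea)
q=c[:,0]; q=q[~((q[:,0]>225)&(q[:,1]>285))]   # drop where finger occludes
e=cv2.fitEllipse(q.astype(np.float32));print('nest ell',e)
for zz in(.034,.040):
    p=np.array([onz(s,u,v,zz)[:2] for u,v in q]);A=np.c_[2*p,np.ones(len(p))];x=np.linalg.lstsq(A,(p**2).sum(1),rcond=None)[0]
    print(zz,x[:2],'r',np.sqrt(x[2]+x[0]**2+x[1]**2),'rel',x[:2]-T[:2])
# held disc: lower/side boundary of the front half of top face (rows > cross centre)
d=((H<32)&(Sa>120)&(V>60)).astype(np.uint8);d[:, :255]=0;d[:,392:]=0;d[:235]=0;d[372:]=0
d=cv2.morphologyEx(d,cv2.MORPH_CLOSE,np.ones((15,15)))
c=max(cv2.findContours(d,0,1)[0],key=cv2.contourArea)[:,0];c=c[c[:,1]>312]
p=np.array([onz(s,u,v,z+.0098)[:2] for u,v in c])-T[:2];A=np.c_[2*p,np.ones(len(p))];x=np.linalg.lstsq(A,(p**2).sum(1),rcond=None)[0]
print('disc rel',x[:2],'r',np.sqrt(x[2]+x[0]**2+x[1]**2))
# knob
k=((H<6)|(H>174))&(Sa>140);k[:, :150]=0;k[:,220:]=0;k[:150]=0;k[210:]=0
v,u=np.nonzero(k);C=cloud(s)[k];t=C[C[:,2]>.072];print('knob top',t[:,:2].mean(0),t[:,2].mean())
C=cloud(s)
pl=(abs(C[...,2]-.04)<.003)
pts=[onz(s,u,v,.040) for u,v in((127,220),(143,350),(275,219),(278,300))];print([x.round(4) for x in pts])
print(T,o['ee_rot'])
E
```

```text
nest ell ((212.70863342285156, 292.0015869140625), (71.76985168457031, 100.6989974975586), 131.74928283691406)
0.034 [0.57193115 0.14175497] r 0.03457039176390929 rel [ 0.04175525 -0.09110505]
0.04 [0.56940609 0.14366951] r 0.03386443140961365 rel [ 0.0392302  -0.08919051]
disc rel [-0.00021833  0.00064808] r 0.02933466924690719
knob top [0.47669321 0.14405858] 0.07691538821531216
[array([0.5095, 0.0855, 0.04  ]), array([0.6212, 0.0819, 0.04  ]), array([0.5103, 0.1983, 0.04  ]), array([0.5771, 0.1975, 0.04  ])]
[0.5301759  0.23286002 0.14893307] [-3.13949958e+00 -3.13942726e-03  3.12645559e+00]
```

```bash
python3 - <<'E'
from h import *
s=cam('wrist');o=robot.get_obs();T=o['tool_pos']
g=s['image'].max(-1);m=np.zeros((480,640),np.uint8);m[240:335,155:222]=(g<75)[240:335,155:222]
c=max(cv2.findContours(m,0,cv2.CHAIN_APPROX_NONE)[0],key=cv2.contourArea)[:,0];q=c[c[:,0]<220];print(q.min(0),q.max(0))
for zz in(.034,.037,.040):
    p=np.array([onz(s,u,v,zz)[:2] for u,v in q]);A=np.c_[2*p,np.ones(len(p))];x=np.linalg.lstsq(A,(p**2).sum(1),rcond=None)[0]
    print(zz,x[:2].round(4),'r',np.sqrt(x[2]+x[0]**2+x[1]**2).round(4),'rel',(x[:2]-T[:2]).round(4))
print(T,o['ee_rot'])
E
```

```text
[169 249] [219 334]
0.034 [0.5695 0.142 ] r 0.0343 rel [ 0.039  -0.0904]
0.037 [0.5683 0.143 ] r 0.0339 rel [ 0.0378 -0.0894]
0.04 [0.567  0.1439] r 0.0336 rel [ 0.0365 -0.0885]
[0.53049695 0.23241496 0.14956147] [-3.14006719e+00 -2.17521738e-03  3.12530537e+00]
```

Request:
move_arm(
  deltas=[0,0,0,-1.8,-4.6,0,1,0,0,0,-3.5,-9.1,0,1,0,0,0,-3.5,-9.1,4,1,0,0,0,-3.5,-9.1,8,1,0,0,0,-3.5,-9.1,9,1,0,0,0,-3.5,-9.1,9,1,0,0,0,-3.5,-9.1,9,1,0,0,0,-3.5,-9.1,9,1],
)

```text
time: 6.75
tool_pos: [0.5664, 0.1428, 0.0637]
ee_rot: [3.141, 0.005, 3.127]
wrist_force: [-0.4, 0.8, -0.2]
width: 0.059
finger_force: 30.0
```

```bash
cat > rel.py <<'E'
from h import *
s=cam('wrist');o=robot.get_obs();T=o['tool_pos'];z=T[2]
hsv=cv2.cvtColor(s['image'],cv2.COLOR_RGB2HSV);H,Sa,V=[hsv[...,i].astype(int) for i in range(3)]
k=(((H<6)|(H>174))&(Sa>140)&(V>60)).astype(np.uint8);k[225:]=0
n,l,st,c=cv2.connectedComponentsWithStats(k);i=1+np.argmax(st[1:,4]);print('knob blob',c[i].round(1),st[i])
C=cloud(s)[l==i];t=C[C[:,2]>.073];print('knob top from cloud',t[:,:2].mean(0).round(4),(t[:,:2].max(0)+t[:,:2].min(0))/2,t[:,2].mean().round(4))
print('T',T.round(4),o['ee_rot'].round(4))
f='w4' ;save(s,f)
t2=cam('side');save(t2,'s4');cv2.imwrite('pics/c4.png',np.hstack([cv2.resize(s['image'][120:400,180:460],(400,400)),cv2.resize(t2['image'][200:300,270:370],(400,400),interpolation=cv2.INTER_CUBIC)])[...,::-1])
E
python3 rel.py
```

```text
knob blob [316.9 114.6] [ 287   84   60   63 2992]
knob top from cloud [0.4774 0.1423] [0.47766592 0.14212472] 0.0765
T [0.5663 0.143  0.0636] [3.1408 0.0048 3.1271]
```

View pics/c4.png

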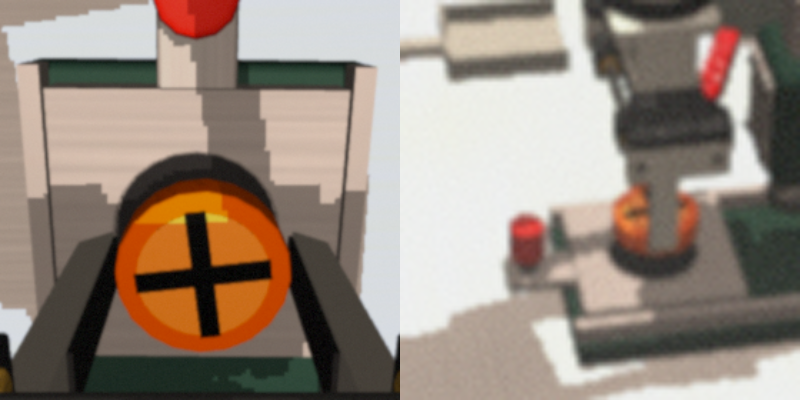

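```bash
python3 - <<'E'
from h import *
s=cam('wrist');T=robot.get_obs()['tool_pos'];z=T[2]
f=lambda cu,cv,zz:onz(s,180+cu*.7,120+cv*.7,zz).round(4)
print(T,'nest L/R',f(118,215,.04),f(275,205,.04),'back',f(196,154,.04))
print('disc centre',f(203,273,z+.0098),'L/R/front',f(115,272,z+.0098),f(292,272,z+.0098),f(203,351,z+.0098))
print('lug L/R',f(158,75,.048),f(239,75,.048),'plate front L/R',f(43,87,.04),f(349,87,.04),'ways L R',f(43,230,.04),f(340,230,.04))
E
```

```text
[0.56576799 0.14302594 0.06282785] nest L/R [0.5575 0.1103 0.04  ] [0.5543 0.1713 0.04  ] back [0.5335 0.1411 0.04  ]
disc centre [0.5667 0.1432 0.0726] L/R/front [0.5658 0.1136 0.0726] [0.5668 0.1732 0.0726] [0.5969 0.1428 0.0726]
lug L/R [0.5031 0.1286 0.048 ] [0.5035 0.1567 0.048 ] plate front L/R [0.5076 0.086  0.04  ] [0.5093 0.1972 0.04  ] ways L R [0.5633 0.0805 0.04  ] [0.5651 0.197  0.04  ]
```

Measured at hover, the nest is at (0.5652,0.141) and the disc at (0.5667,0.1434). I correct by (−1.4,−2.2) mm and lower to about 4 mm into the nest.

Request:
move_arm(
  deltas=[0,0,0,0.14,-0.23,0,1,0,0,0,0.14,-0.23,0,1,0,0,0,0.14,-0.23,0.7,1,0,0,0,0.14,-0.23,1.2,1,0,0,0,0.14,-0.23,1.6,1,0,0,0,0.14,-0.23,1.6,1],
)

```text
time: 7.5
tool_pos: [0.5623, 0.1402, 0.0434]
ee_rot: [-3.141, -0.002, 3.127]
wrist_force: [-0.6, -0.4, -0.7]
width: 0.0592
finger_force: 30.0
```

Request:
move_arm(
  deltas=[0,0,0,0,0,0.2,1,0,0,0,0,0,0.4,1,0,0,0,0,0,0.4,1],
)

```text
time: 7.8
tool_pos: [0.5631, 0.1403, 0.0406]
ee_rot: [3.142, -0.0, 3.127]
wrist_force: [0.4, -0.2, -0.5]
width: 0.059
finger_force: 30.0
```

```bash
sed -i "s/'w4'/'w5'/;s/pics\/c4/pics\/c5/" rel.py; python3 rel.py
```

```text
knob blob [323.2 121.1] [ 289   86   69   72 3930]
knob top from cloud [0.4773 0.1423] [0.47761794 0.14212376] 0.0764
T [0.5632 0.1403 0.0407] [ 3.1415e+00 -1.0000e-04  3.1268e+00]
```

View pics/c5.png

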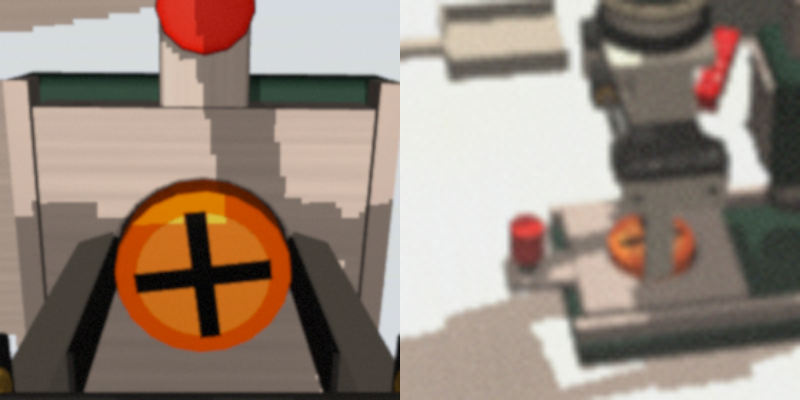

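The disc appears to be in the nest: no dark arc shows behind it, and the tips are at plate level with no contact force. I release it, retreat and look.

Request:
move_arm(
  deltas=[0,0,0,0,0,0,-0.4,0,0,0,0,0,0,-0.6,0,0,0,0,0,0,-0.7,0,0,0,0,0,0,-0.7,0,0,0,0,0,-2,-0.7,0,0,0,0,0,-6,-0.7,0,0,0,0,0,-9,-0.7,0,0,0,0,0,-9,-0.7],
)

```text
time: 8.7
tool_pos: [0.5665, 0.1409, 0.137]
ee_rot: [3.14, 0.011, 3.127]
wrist_force: [0.1, 0.5, 0.2]
width: 0.0799
finger_force: 0.0
```

```bash
sed -i "s/'w5'/'w6'/;s/pics\/c5/pics\/c6/" rel.py; python3 rel.py; python3 - <<'E'
from disc import *
s=cam('wrist');disc(s,.050);C=cloud(s)
m=(C[...,2]>.044)&(C[...,2]<.056)&(np.hypot(C[...,0]-.565,C[...,1]-.141)<.022)
A=np.c_[C[m][:,:2]-[.565,.141],np.ones(m.sum())];print('plane',np.linalg.lstsq(A,C[m][:,2],rcond=None)[0])
E
```

```text
knob blob [321.3 118.4] [ 301   97   42   44 1429]
knob top from cloud [0.4775 0.1421] [0.4775997  0.14223954] 0.077
T [0.565  0.1406 0.1339] [3.1405 0.0063 3.1268]
disc px [321. 253.] xy [563.6 140.7] r 30.9 black px 876
disc px [  7. 114.] xy [465.8 -63.2] r 22.6 black px 0
plane [-0.00023434 -0.00257295  0.05029449]
```

View pics/c6.png

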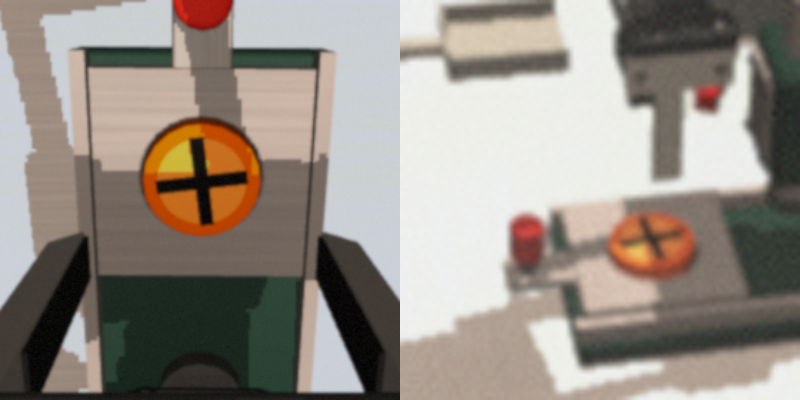

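The disc is seated: its top plane is at z = 0.0503 and level, with centre within about 1.5 mm. Now I close the fingers and go in front of the knob.

Request:
move_arm(
  deltas=[0,0,0,5,0.1,0,0,0,0,0,10,0.1,0,1,0,0,0,13.2,0.15,0,1,0,0,0,13.2,0.15,3,1,0,0,0,13.2,0.15,6,1,0,0,0,13.2,0.15,7.7,1,0,0,0,13.2,0.15,7.7,1,0,0,0,13.2,0.15,7.7,1],
)

```text
time: 9.65
tool_pos: [0.4303, 0.1436, 0.0526]
ee_rot: [-3.141, -0.003, 3.127]
wrist_force: [1.3, 0.3, -0.1]
width: 0.0193
finger_force: 0.0
```

Request:
move_arm(
  deltas=[0,0,0,-1,0,0,1,0,0,0,-2,0,0,1,0,0,0,-3,0,0,1,0,0,0,-4,0,0,1,0,0,0,-4,0,0,1],
)

```text
time: 10.15
tool_pos: [0.4735, 0.1432, 0.0542]
ee_rot: [3.141, 0.003, 3.126]
wrist_force: [0.7, 0.1, 0.3]
width: 0.0
finger_force: 0.0
```

```bash
cat > st.py <<'E'
from disc import *
for n in('side','top'):
    s=cam(n);hsv=cv2.cvtColor(s['image'],cv2.COLOR_RGB2HSV);H,Sa,V=[hsv[...,i].astype(int) for i in range(3)]
    k=(((H<6)|(H>174))&(Sa>140)&(V>60)).astype(np.uint8);nn,l,st,c=cv2.connectedComponentsWithStats(k)
    for i in range(1,nn):
        C=cloud(s)[l==i];m=np.median(C,0)
        if st[i,4]>15 and .4<m[0]<.65 and .08<m[1]<.2: print(n,'knob',m.round(4),c[i].round(),st[i,4])
s=cam('side');m=None
hsv=cv2.cvtColor(s['image'],cv2.COLOR_RGB2HSV);H,Sa,V=[hsv[...,i].astype(int) for i in range(3)];C=cloud(s)
m=(H>8)&(H<32)&(Sa>110)&(V>80)&(C[...,0]>.5)&(C[...,0]<.75)&(abs(C[...,1]-.14)<.06)&(C[...,2]>.03)&(C[...,2]<.09)
print('disc px',m.sum(),C[m].mean(0).round(4) if m.any() else '',C[m].min(0).round(4),C[m].max(0).round(4)) if m.any() else print('no disc')
E
python3 st.py
```

```text
side knob [0.497  0.1353 0.0752] [308. 257.] 44
disc px 232 [0.5836 0.1371 0.0498] [0.5551 0.1082 0.0393] [0.6126 0.1668 0.0548]
```

The shuttle is moving with the disc. I continue, slowing towards the stop.

Request:
move_arm(
  deltas=[0,0,0,-1,0,0,1,0,0,0,-2,0,0,1,0,0,0,-3,0,0,1,0,0,0,-4,-0.05,0,1,0,0,0,-5,-0.05,0,1,0,0,0,-6,-0.1,0,1,0,0,0,-6.6,-0.1,0,1,0,0,0,-7.2,-0.1,0,1],
)

```text
time: 11.1
tool_pos: [0.5437, 0.1413, 0.0536]
ee_rot: [3.141, -0.001, 3.127]
wrist_force: [-3.4, 1.8, -1.2]
width: 0.0003
finger_force: 1.6
```

Request:
move_arm(
  deltas=[0,0,0,-0.3,0,0,1,0,0,0,-0.6,0,0,1,0,0,0,-0.9,0,0,1],
)

```text
time: 11.4
tool_pos: [0.5521, 0.141, 0.0536]
ee_rot: [3.142, -0.001, 3.127]
wrist_force: [-3.3, 1.8, -1.1]
width: 0.0007
finger_force: 1.5
```

```bash
python3 st.py
```

```text
side knob [0.5739 0.1304 0.0743] [336. 255.] 61
disc px 143 [0.6551 0.1351 0.0515] [0.6325 0.114  0.0378] [0.6885 0.163  0.0793]
```

Request:
move_arm(
  deltas=[0,0,0,-0.2,0,0,1,0,0,0,-0.4,0,0,1,0,0,0,-0.4,0,0,1],
)

```text
time: 11.85
tool_pos: [0.5566, 0.1405, 0.0539]
ee_rot: [-3.141, 0.001, 3.127]
wrist_force: [-2.4, -0.6, -1.2]
width: 0.0004
finger_force: 1.1
```

Request:
move_arm(
  deltas=[0,0,0,-0.2,0,0,1,0,0,0,-0.4,0,0,1,0,0,0,-0.4,0,0,1],
)

```text
time: 12.15
tool_pos: [0.5573, 0.1405, 0.0539]
ee_rot: [-3.141, -0.007, 3.127]
wrist_force: [-9.9, -0.7, 4.1]
width: 0.0003
finger_force: 5.3
```

Hard stop reached at 10 N. One more nudge, then retreat upward and look with the wrist camera.

Request:
move_arm(
  deltas=[0,0,0,-0.2,0,0,1,0,0,0,-0.2,0,0,1],
)

```text
time: 12.35
tool_pos: [0.5573, 0.1405, 0.0539]
ee_rot: [-3.14, -0.012, 3.127]
wrist_force: [-14.7, -1.1, 8.1]
width: 0.0005
finger_force: 7.7
```

Request:
move_arm(
  deltas=[0,0,0,1,0,0,1,0,0,0,4,0,0,1,0,0,0,8,0,-2,1,0,0,0,10,-1,-6,1,0,0,0,10,-4,-11,0,0,0,0,10,-8,-16,-0.4,0,0,0,10,-8.5,-20,-0.4,0,0,0,10,-8.5,-20,-0.4],
)

```text
time: 13.15
tool_pos: [0.4645, 0.0556, 0.2617]
ee_rot: [-3.141, 0.017, 3.124]
wrist_force: [0.8, -0.3, 0.5]
width: 0.0291
finger_force: 0.0
```

```bash
python3 st.py; python3 - <<'E'
from h import *
for n in('top','side'):
    s=cam(n);C=cloud(s);m=(s['image'].max(-1)<60)&(C[...,2]>.29)&(C[...,2]<.36)&(abs(C[...,0]-.66)<.06)&(abs(C[...,1]-.055)<.05)
    if m.sum()>20:
        P=C[m];f=lambda x:np.r_[2*x,1];A=np.c_[2*P,np.ones(len(P))];x=np.linalg.lstsq(A,(P**2).sum(1),rcond=None)[0]
        v,u=np.nonzero(m);print(n,m.sum(),'sphere',x[:3].round(4),np.sqrt(x[3]+x[:3]@x[:3]).round(4),'ray mean',onz(s,u.mean(),v.mean(),.327).round(4),'top z',P[:,2].max())
go([.66,.0545,.42],np.pi-.015)
E
```

```text
side knob [0.5787 0.1339 0.0747] [338. 253.] 55
disc px 123 [0.6611 0.1345 0.0511] [0.6363 0.1126 0.0448] [0.6886 0.1597 0.08  ]
top 171 sphere [0.6648 0.0544 0.3292] 0.0158 ray mean [0.6639 0.0545 0.327 ] top z 0.3472430697986063
side 188 sphere [0.6659 0.0512 0.3288] 0.0166 ray mean [0.667  0.0538 0.327 ] top z 0.34789051646664926
at [0.4605 0.0577 0.2517] [ 3.141e+00 -3.000e-03  3.127e+00] delta cm [-19.91  -0.03 -16.88] rotvec [ 0.    -0.003  0.001]
```

Knob at 0.579 means the shuttle is home, with the disc along with it. The ball is at (0.6655,0.054,0.328). I approach with open fingers straddling it.

Request:
move_arm(
  deltas=[0,0,0,0,-0.1,-3,-1,0,0,0,0,-0.1,-5.7,-1,0,0,0,-3,-0.1,-5.7,-1,0,0,0,-7,-0.1,-5.7,-1,0,0,0,-11,-0.1,-5.7,-1,0,0,0,-15,-0.1,-5.7,-1,0,0,0,-18,-0.1,-5.7,-1,0,0,0,-18,-0.1,-5.7,-1],
)

```text
time: 14.2
tool_pos: [0.6431, 0.0542, 0.3034]
ee_rot: [-3.142, -0.009, 3.128]
wrist_force: [0.7, 0.9, 0.5]
width: 0.0937
finger_force: 0.0
```

```bash
python3 -c "
from h import *
go([.6655,.054,.309],np.pi-.015)
s=cam('wrist');save(s,'w7')"
```

```text
at [0.6431 0.0542 0.3034] [-3.142 -0.009  3.128] delta cm [-2.23  0.01 -0.58] rotvec [-0.    -0.009  0.001]
```

View pics/w7.png

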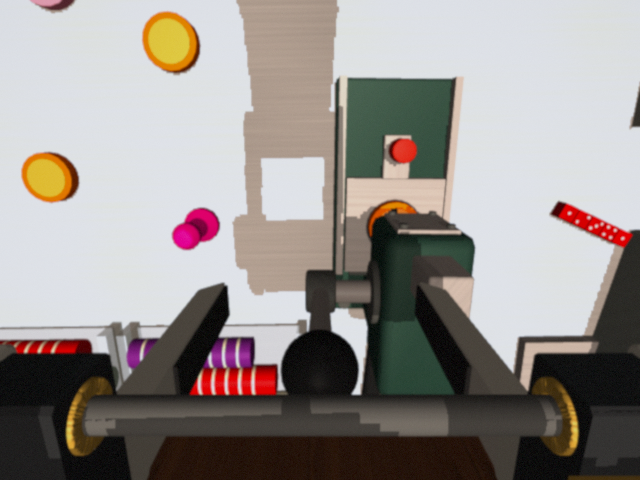

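The ball is at (320,370), centred between the fingers, and the shuttle is home under the ram. Closing on the ball.

Request:
move_arm(
  deltas=[0,0,0,-1.2,0,-0.4,-1,0,0,0,-2.2,0,-0.4,-1,0,0,0,-2.2,0,-0.4,0,0,0,0,-2.2,0,-0.4,1,0,0,0,-2.2,0,-0.4,1,0,0,0,-2.2,0,-0.4,1,0,0,0,-2.2,0,-0.4,1,0,0,0,-2.2,0,-0.4,1],
)

```text
time: 15.05
tool_pos: [0.6627, 0.0533, 0.3151]
ee_rot: [3.142, 0.0, 3.127]
wrist_force: [-0.6, 0.7, -0.2]
width: 0.0492
finger_force: 0.0
```

```bash
python3 -c "
from h import *
o=robot.get_obs();print(o['tool_pos'],o['width'],o['finger_force'],o['wrist_force'],o['ee_rot'])
for a in [.1,.2,.3,.4,.5,.6,.7,.8,.9,.95,1.,1.05]:
    t=np.radians(80);d=.165*np.array([np.cos(t)-np.cos(t-a),np.sin(t-a)-np.sin(t)]);print(a,'tool x cm',(-d[0]*100).round(2),'tool z cm',(-d[1]*100).round(2))"
```

```text
[0.66271465 0.05332742 0.31506594] 0.04922256327188728 0.0 [-0.61575115  0.68372159 -0.1630015 ] [3.14150468e+00 3.50702837e-04 3.12683181e+00]
0.1 tool x cm 1.61 tool z cm 0.37
0.2 tool x cm 3.17 tool z cm 0.89
0.3 tool x cm 4.67 tool z cm 1.57
0.4 tool x cm 6.1 tool z cm 2.4
0.5 tool x cm 7.44 tool z cm 3.36
0.6 tool x cm 8.67 tool z cm 4.46
0.7 tool x cm 9.79 tool z cm 5.67
0.8 tool x cm 10.79 tool z cm 6.98
0.9 tool x cm 11.64 tool z cm 8.39
0.95 tool x cm 12.02 tool z cm 9.13
1.0 tool x cm 12.36 tool z cm 9.88
1.05 tool x cm 12.66 tool z cm 10.65
```

Request:
move_arm(
  deltas=[0,0,0,-0.2,0.05,0.5,0,0,0,0,-0.2,0.05,0.5,0,0,0,0,-0.2,0.05,0.5,1,0,0,0,-0.2,0.05,0.5,1,0,0,0,-0.2,0.05,0.5,1,0,0,0,-0.2,0.05,0.5,1],
)

```text
time: 15.65
tool_pos: [0.6649, 0.0528, 0.3095]
ee_rot: [-3.14, -0.001, 3.125]
wrist_force: [-0.5, -4.9, -1.2]
width: 0.0347
finger_force: 30.0
```

Request:
move_arm(
  deltas=[0,0,0,0,0,0,1,0,0,0,0,0,0,1],
)

```text
time: 15.85
tool_pos: [0.6649, 0.0528, 0.3095]
ee_rot: [-3.14, -0.0, 3.126]
wrist_force: [0.4, -5.3, -1.9]
width: 0.0348
finger_force: 30.0
```

Ball gripped. Pulling along the arc to 0.8 rad.

Request:
move_arm(
  deltas=[0,0,0,1.6,-0.1,0.4,1,0,0,0,3.2,-0.1,0.9,1,0,0,0,4.7,-0.1,1.6,1,0,0,0,6.1,-0.1,2.4,1,0,0,0,7.4,-0.1,3.4,1,0,0,0,8.7,-0.1,4.5,1,0,0,0,9.8,-0.1,5.7,1,0,0,0,9.8,-0.1,5.7,1],
)

```text
time: 16.65
tool_pos: [0.5655, 0.0551, 0.2553]
ee_rot: [3.14, 0.002, 3.128]
wrist_force: [-3.5, -1.8, 8.2]
width: 0.0343
finger_force: 30.0
```

```bash
cat > lev.py <<'E'
from h import *
o=robot.get_obs();s=cam('side');C=cloud(s)
print(o['tool_pos'].round(4),o['wrist_force'].round(1),o['wrist_torque'].round(2),o['width'].round(4),o['finger_force'])
m=(s['image'].max(-1)<60)&(C[...,2]>.18)&(C[...,2]<.36)&(C[...,0]>.48)&(abs(C[...,1]-.04)<.025)
P=C[m]
print(m.sum(),P.mean(0).round(4) if m.any() else '')
d=o['tool_pos']+[0,0,.019]-np.array([.6942,.053,.165]);print('angle if gripped',np.radians(80)-np.arctan2(d[2],-d[0]),'radius',np.hypot(d[0],d[2]))
E
python3 lev.py
```

```text
Traceback (most recent call last):
  File "lev.py", line 3, in <module>
    print(o['tool_pos'].round(4),o['wrist_force'].round(1),o['wrist_torque'].round(2),o['width'].round(4),o['finger_force'])
                                                                                      ^^^^^^^^^^^^^^^^
AttributeError: 'float' object has no attribute 'round'
```

Request:
move_arm(
  deltas=[0,0,0,0.5,0,0.6,1,0,0,0,1,0,1.3,1,0,0,0,1.4,0,2,1,0,0,0,1.8,0,2.7,1,0,0,0,2.2,0,3.4,1,0,0,0,2.2,0,3.4,1],
)

```text
time: 17.3
tool_pos: [0.5428, 0.0556, 0.2217]
ee_rot: [3.14, -0.001, 3.128]
wrist_force: [-7.6, -0.2, 10.0]
width: 0.0345
finger_force: 30.0
```

Request:
move_arm(
  deltas=[0,0,0,0.2,0,0.4,1,0,0,0,0.3,0,0.7,1,0,0,0,0.3,0,0.7,1],
)

```text
time: 17.6
tool_pos: [0.5398, 0.0557, 0.215]
ee_rot: [3.14, -0.001, 3.128]
wrist_force: [-9.4, -2.5, 10.4]
width: 0.034
finger_force: 30.0
```

```bash
sed -i "s/o\['width'\].round(4)/o['width']/" lev.py; python3 lev.py
```

```text
[0.5398 0.0557 0.215 ] [-9.4 -2.5 10.4] [-0.11  1.49  0.02] 0.03400855330376871 30.00211000442505
30 [0.5399 0.0389 0.2929]
angle if gripped 0.9757888909771274 radius 0.1691535774137636
```

Request:
move_arm(
  deltas=[0,0,0,-0.1,0,0.2,1,0,0,0,-0.2,0,0.4,1,0,0,0,-0.2,0,0.6,1,0,0,0,-0.2,0,0.6,1],
)

```text
time: 18.05
tool_pos: [0.5392, 0.0557, 0.2091]
ee_rot: [3.14, -0.008, 3.128]
wrist_force: [-16.2, -1.4, 13.2]
width: 0.0343
finger_force: 30.0
```

```bash
python3 lev.py
```

```text
[0.5392 0.0557 0.2091] [-16.2  -1.4  13.2] [-0.24  2.8  -0.03] 0.0343440827796315 30.002676844596863
27 [0.5314 0.0414 0.2967]
angle if gripped 1.009751239213842 radius 0.1673751716811094
```

The x force is radial, because the tool is too close to the pivot. I ease outward and press down.

Request:
move_arm(
  deltas=[0,0,0,0.3,0,0,1,0,0,0,0.5,0,0.1,1,0,0,0,0.5,0,0.2,1,0,0,0,0.5,0,0.2,1],
)

```text
time: 18.5
tool_pos: [0.5384, 0.0558, 0.2072]
ee_rot: [3.14, 0.002, 3.128]
wrist_force: [-5.7, -0.7, 7.9]
width: 0.0345
finger_force: 30.0
```

```bash
python3 lev.py
```

```text
[0.5384 0.0558 0.2072] [-5.7 -0.7  7.9] [-0.21  0.78 -0.01] 0.03453314444284636 30.001685321331024
21 [0.5305 0.0408 0.3001]
angle if gripped 1.0220511017402274 radius 0.16736623743219214
```

Request:
move_arm(
  deltas=[0,0,0,0.2,0,0.2,1,0,0,0,0.3,0,0.4,1,0,0,0,0.3,0,0.6,1,0,0,0,0.3,0,0.6,1],
)

```text
time: 18.95
tool_pos: [0.5379, 0.0558, 0.2053]
ee_rot: [3.14, 0.011, 3.128]
wrist_force: [-3.2, -1.4, 17.1]
width: 0.0348
finger_force: 30.0
```

```bash
python3 lev.py
```

```text
[0.5379 0.0558 0.2053] [-3.2 -1.4 17.1] [-0.18  0.58  0.  ] 0.034776415395780254 30.003428757190704
28 [0.5441 0.0388 0.2786]
angle if gripped 1.0335044260228488 radius 0.1671771313129077
```

The lever is blocked, with about 15 N tangential at the ball (≈19 N at 125 mm): a firm press. Holding, with slightly more.

Request:
move_arm(
  deltas=[0,0,0,0.1,0,0.2,1,0,0,0,0.1,0,0.2,1,0,0,0,0.1,0,0.2,1,0,0,0,0.1,0,0.2,1,0,0,0,0.1,0,0.2,1],
)

```text
time: 19.5
tool_pos: [0.5378, 0.0558, 0.2049]
ee_rot: [3.14, 0.015, 3.128]
wrist_force: [-4.0, -1.7, 20.7]
width: 0.0351
finger_force: 30.0
```

```bash
python3 lev.py; python3 -c "
import numpy as np
for a in [.9,.8,.7,.6,.5,.4,.3,.2,.1,0.03]:
    t=np.radians(80)-1.02;b=np.radians(80)-a;d=.167*np.array([np.cos(t)-np.cos(b),np.sin(b)-np.sin(t)]);print(a,(-d*100).round(1))"
```

```text
[0.5378 0.0558 0.2049] [-4.  -1.7 20.7] [-0.19  0.48  0.  ] 0.03505082743363338 30.004101991653442
20 [0.5403 0.0391 0.2836]
angle if gripped 1.0362215045083214 radius 0.16710475830469557
0.9 [-0.8 -1.8]
0.8 [-1.7 -3.2]
0.7 [-2.7 -4.6]
0.6 [-3.9 -5.8]
0.5 [-5.1 -6.9]
0.4 [-6.5 -7.9]
0.3 [-7.9 -8.7]
0.2 [-9.4 -9.4]
0.1 [-11.   -9.9]
0.03 [-12.1 -10.2]
```

Pressed with 20 N for over 0.5 s. I bring the lever back up along the arc while still holding it.

Request:
move_arm(
  deltas=[0,0,0,-1,0,-2.6,1,0,0,0,-2.8,0,-5,1,0,0,0,-4.6,0,-7,1,0,0,0,-6,0,-8.2,1,0,0,0,-7.4,0,-9.2,1,0,0,0,-8.8,0,-10,1,0,0,0,-10.2,0,-10.6,1,0,0,0,-10.2,0,-10.6,1],
)

```text
time: 20.35
tool_pos: [0.6385, 0.0542, 0.3034]
ee_rot: [3.139, 0.004, 3.128]
wrist_force: [0.4, -0.3, 0.1]
width: 0.0154
finger_force: 0.0
```

Request:
move_arm(
  deltas=[0,0,0,-1,0,-0.3,1,0,0,0,-2,0,-0.6,1,0,0,0,-2.5,0,-0.7,1,0,0,0,-2.5,0,-0.7,1],
)

```text
time: 20.75
tool_pos: [0.6421, 0.0533, 0.3053]
ee_rot: [-3.14, -0.054, 3.127]
wrist_force: [-51.2, -3.6, -1.2]
width: 0.0006
finger_force: 28.3
```

```bash
python3 lev.py
```

```text
[0.6421 0.0533 0.3053] [-51.2  -3.6  -1.2] [-0.66  8.9   0.02] 0.0005986915425539121 28.34046095609665
161 [0.6687 0.0414 0.3289]
angle if gripped 0.14184381678717095 radius 0.16761011235802264
```

The ball slipped out near the top and the closed fingers now lean on it. Backing off at once.

Request:
move_arm(
  deltas=[0,0,0,3,0,0,1,0,0,0,6,0,0,1,0,0,0,10,0,0,1,0,0,0,14,0,0,1,0,0,0,18,0,0,1,0,0,0,21,0,0,1,0,0,0,21,0,0,1],
)

```text
time: 21.5
tool_pos: [0.4488, 0.0573, 0.3104]
ee_rot: [3.139, 0.003, 3.129]
wrist_force: [-0.0, 0.6, 0.4]
width: 0.0005
finger_force: 0.0
```

```bash
python3 st.py; python3 - <<'E'
from h import *
o=robot.get_obs();print(o['time'],o['tool_pos'],o['wrist_force'])
for n in('top','side'):
    s=cam(n);C=cloud(s);m=(s['image'].max(-1)<60)&(C[...,2]>.29)&(C[...,2]<.36)&(abs(C[...,0]-.66)<.06)&(abs(C[...,1]-.055)<.05)
    v,u=np.nonzero(m);print(n,m.sum(),onz(s,u.mean(),v.mean(),.327).round(4));save(s,n+'8')
a=cv2.imread('pics/side8.png')[150:470,280:460];b=cv2.imread('pics/top8.png')[150:330,225:465]
c=np.zeros((540,720,3),np.uint8);c[:,:304]=cv2.resize(a,(304,540));c[:312,304:]=cv2.resize(b,(416,312));cv2.imwrite('pics/c8.png',c)
E
```

```text
side knob [0.5779 0.1332 0.0747] [337. 254.] 58
disc px 125 [0.6617 0.1343 0.0508] [0.636  0.1089 0.0399] [0.6904 0.1579 0.0798]
21.65 [0.45214003 0.05655063 0.30892026] [ 0.15350992 -0.27705387  0.22451315]
top 171 [0.6641 0.0545 0.327 ]
side 187 [0.6671 0.054  0.327 ]
```

View pics/c8.png

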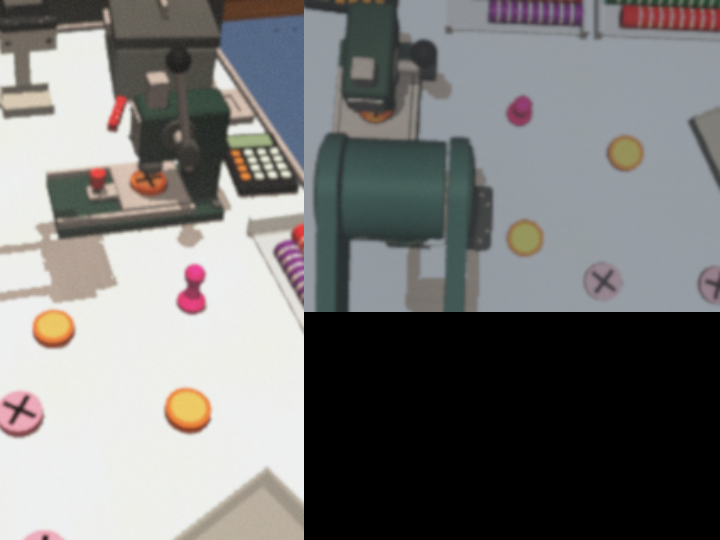

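The lever is back at rest (ball exactly where it started), the disc lies flat in the nest under the ram, the shuttle is home and the other things are untouched. Handing in.

```bash
python3 -c "
from bench import robot
print(robot.close_job())"
```

```text
the job is handed in; nothing more can be done
None
```

The job is handed in: the retired lammer was seated, pushed home and stamped firmly, and now lies flat in the home nest with the lever back up; the ball slipped from the grip on the way up and the fingers briefly leaned on it with 51 N, but in the last images everything was in place. The hand-in gave no verdict.

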